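# Pack the soil sample carrier

## Task

Pack the dark sample carrier on the bench: set the two sealed soil glasses upright into its two wide wells, one in each and set down gently rather than dropped, the wide rubber stopper on its wide end into the small well, and the white snap lid flat between the four pegs. Keep the soil glasses upright all the way, and leave the empty beaker and the narrow grey stopper standing where they are.

Things in the scene. Friction and masses are not known exactly. Their poses are not given: they have to be found in the camera images.
- soil_glass_a_mid (a point): Sealed sample glass standing upright on the bench: clear tumbler with brown soil inside and a flat film lid on top, 76 mm tall, about 46 mm across the lower body and 49 mm at the rim, about 65 g; keep it upright. One of two nearly equal glasses; either may go in either wide well. This point is its centre, half-way up; z is up when upright.
- soil_glass_b_mid (a point): Sealed sample glass standing upright on the bench: clear tumbler with brown soil inside and a flat film lid on top, 75 mm tall, about 46 mm across the lower body and 49 mm at the rim, about 65 g; keep it upright. One of two nearly equal glasses; either may go in either wide well. This point is its centre, half-way up; z is up when upright.
- wide_stopper_mid (a point): The wide rubber stopper: red-brown, tapered, 30 mm tall, 31 mm across at the foot and slightly less at the top, about 25 g, standing on its wide end on the bench. This point is its centre, half-way up; z is up.
- snap_lid_mid (a point): White round plastic snap lid lying flat on the bench: 56 mm across, 12 mm thick, 14 g; take it across its rim. This point is its centre, half-way up (6 mm); z is up.
- well_a_seat (a point): Centre of the floor of a wide round well, 65 mm across and 10 mm deep, in an insert of the carrier (floor 9 mm above the bench); one of two equal ones. z is up, x and y run along the carrier's sides. Carrier: fixed dark tray, 172 x 172 mm, rim 16 mm high, holding four grey 78 mm square inserts two by two, centres 80 mm apart, in varying order, tops 19 mm above the bench.
- well_b_seat (a point): Centre of the floor of a wide round well, 65 mm across and 10 mm deep, in an insert of the carrier (floor 9 mm above the bench); one of two equal ones. z is up, x and y run along the carrier's sides. The carrier is described under the other wide well.
- well_small_seat (a point): Centre of the floor of the one small round well, 47 mm across and 5 mm deep, in an insert of the carrier, for the wide stopper (floor 14 mm above the bench, edge 19 mm). z is up, x and y along the sides of the carrier.
- lid_rest_seat (a point): Centre of the lid rest's flat top (19 mm above the bench), the insert without a hole. Four steel pegs, 7 mm thick, 10 mm high, stand at x = +-28, y = +-28 mm in this frame; the lid lies flat between them with about 8 mm to spare to each, and along x or y the fingers pass between the pegs. z is up, x and y along the carrier's sides.
- empty_beaker_mid (a point): Empty clear glass beaker with a spout, 52 x 57 mm, 68 mm tall, no soil and no lid: a look-alike of the soil glasses that stays where it is. This point is its centre, half-way up.
- narrow_stopper_mid (a point): Narrow grey rubber stopper, 20 mm across and 24 mm tall, standing on the bench: a look-alike of the wide stopper that stays where it is. This point is its centre, half-way up.
Mind the look-alikes: they are no part of the job. Leave any turquoise or yellow look-alike of the part that bears soil_glass_b_mid alone. What is shaped like the part that bears snap_lid_mid but orange or turquoise is not meant.

How it is judged:
At the end, for the whole second after the job is handed in: One soil glass in each wide well, the wide stopper in the small well and the lid on the lid rest: within 13 mm (stopper, lid 12 mm) of the middle, on the floor within 4 mm, upright within 0.1 rad, still; beaker and narrow stopper within 20 mm of where they began ((((horizontal distance between soil_glass_a_mid and well_a_seat below 0.013 m and z of soil_glass_a_mid in the frame of well_a_seat between 0.034 and 0.042 m) and (horizontal distance between soil_glass_b_mid and well_b_seat below 0.013 m and z of soil_glass_b_mid in the frame of well_b_seat between 0.0335 and 0.0415 m)) or ((horizontal distance between soil_glass_a_mid and well_b_seat below 0.013 m and z of soil_glass_a_mid in the frame of well_b_seat between 0.034 and 0.042 m) and (horizontal distance between soil_glass_b_mid and well_a_seat below 0.013 m and z of soil_glass_b_mid in the frame of well_a_seat between 0.0335 and 0.0415 m))) and horizontal distance between wide_stopper_mid and well_small_seat below 0.012 m and z of wide_stopper_mid in the frame of well_small_seat between 0.011 and 0.019 m and horizontal distance between snap_lid_mid and lid_rest_seat below 0.012 m and z of snap_lid_mid in the frame of lid_rest_seat between 0.002 and 0.01 m and angle between each of soil_glass_a_mid, soil_glass_b_mid, wide_stopper_mid, snap_lid_mid's own z axis and vertical below 0.1 rad and linear speed of each of soil_glass_a, soil_glass_b, wide_stopper, snap_lid below 0.02 m/s and distance of each of empty_beaker_mid, narrow_stopper_mid from where it was at the start of the episode below 0.02 m); the robot touches nothing.
It fails at once if the empty beaker is pushed or carried away from its place (more than 20 mm) (distance of empty_beaker_mid from where it was at the start of the episode above 0.02 m).
It fails at once if the narrow grey stopper is pushed or carried away from its place (more than 20 mm) (distance of narrow_stopper_mid from where it was at the start of the episode above 0.02 m).
It fails at once if a soil glass is tipped by more than about 35 degrees (angle between any of soil_glass_a_mid, soil_glass_b_mid's own z axis and vertical above 0.6 rad).
It fails at once if a soil glass is dropped into a well (it moves faster than 0.6 m/s close above a well) ((distance between soil_glass_a_mid and well_a_seat below 0.065 m and linear speed of soil_glass_a above 0.6 m/s) or (distance between soil_glass_a_mid and well_b_seat below 0.065 m and linear speed of soil_glass_a above 0.6 m/s) or (distance between soil_glass_b_mid and well_a_seat below 0.065 m and linear speed of soil_glass_b above 0.6 m/s) or (distance between soil_glass_b_mid and well_b_seat below 0.065 m and linear speed of soil_glass_b above 0.6 m/s)).
It also fails if it takes over 96 s, if anything falls off the work surface, if the arm or the gripper's body presses on something with over 40 N, if the wrist force passes 120 N, or if a joint passes its speed limit or range.

## Robot

A 6-joint arm with a two-finger parallel gripper is mounted at the origin on a cart in front of the work surface, level with it; the furniture and walls round the work are solid. World frame = base frame: x ahead of the robot, y to its left, z up, the work surface at z = 0. Lengths are in m, angles in rad, forces in N, time in s.
With the tool pointing down it reaches from about 0.35 to 0.975 m from the base axis. Payload 17.4 kg.
Tool frame: the origin (TCP) lies midway between the tips of the shut fingers; the grasp point (between the pads) lies 19 mm behind it; z points along the fingers, y is the direction in which the jaws open and shut (so a half turn about z gives the same grasp; the last joint's range is limited). The gripper opens to 85 mm and grips with 20 to 120 N. Pads are 22 mm wide; open, the fingers measure 114 mm over their backs; the gripper's body (76 mm by 85 mm) begins 54 mm behind the grasp point. The pads swing forward as they close: fully open they stand 13 mm farther back than shut.
Start: joints at [-1.35, 0.116, 1.442, -0, 1.584, -0.038], TCP at [0.173, -0.653, 0.231] pointing down, gripper open.
Joint ranges: [-2.83, 2.83], [-0.83, 2.19], [0.07, 2.5], [-1.14, 4.28], [0.01, 3], [-2.97, 2.97]. Speed limits (rad/s): [1.89, 1.89, 2.22, 3.14, 3.14, 3.14].

## Interface

Orientations are given as a rotation vector (axis times angle).
In Python, from station import state, grab_frame, hand_in gives the robot as it stands.
- The arm moves only by the tool move_arm, never from a script. Its argument "moves" is a list of rows, each a list of 3 entries, a list of its own where there are three numbers: the shift along the tool's x, y, z in m, then the turn, a rotation vector about the tool's x, y, z in degrees, then the opening, from 0 (shut) to 1 (fully open). In form: [[[x, y, z], [wx, wy, wz], jaw], ...]. A call has 1 to 5 rows; each row shifts and turns the commanded pose from where the row before left it, along the tool's axes as they then stand; what a row does not reach is not made up. A row lasts 1/12 s, in which the tool goes at most 41.7 mm and 7.16 degrees, less where a joint would pass 70% of its speed; a pose out of reach is approached as far as the arm can. A call with a gripper value outside its range is refused whole. The fingers move at their own pace and stop on an object; "grip_force" is the grip in N (left out, the last holds). Time passes only in rows, so rows that do not move let the fingers close. It gives the time, the measured TCP pose, the force and the opening at its end, in the units of the state.
- state(): the state, without advancing time (a new reading comes with each control period).
- grab_frame(name): name is "side" or "top"; returns a dict with "color" (480x640x3 uint8, blue, green, red), "mtx" (3x3 intrinsics, pixels), "R" (3x3) and "t" (3): a world point X has camera coordinates R X + t. Camera axes: x right, y down, z forward; pixel columns grow to the right and rows downward; lengths in m; the calibration is good to about 2 mm. A picture is of the moment at which its call begins. There is no depth.
- hand_in(): hands the job in, once; it reports no verdict.
The state is a dict: "t": time; "q": joint angles; "qd": joint speeds; "joint_efforts": joint torques, N m; "position": TCP position; "tcp_rot": TCP orientation; "contact_force": force on the tool from outside, world axes, zero at the start; "ft_torque": the same for the moment, N m; "finger_gap": opening from 0.0 (shut) to 1.0 (fully open).
Only numpy, scipy, OpenCV 4.12 (cv2) and the standard library are available. Lean on these libraries where they do the work, as an engineer would, in place of code of your own. Each camera call takes 0.05 s, during which the arm holds its last target. There are 200 camera calls.

## Working session

There is one attempt and no reset: what is moved stays moved. The work goes in short steps, Python scripts to look and compute and a tool call to move; the robot and the scene stay as the last step left them, time stands still between calls to the robot, and variables do not carry over. Pictures are saved under pics/ and viewed, about 12 in all and at most 16, crops included, and the job is handed in when it is done.

Besides the shell and the picture viewer there is one more tool, called after ">>>" in YAML: its name, and indented under it one key for each argument. move_arm: Moves the arm, as the interface text tells. Its arguments: {"type":"object","properties":{"moves":{"type":"array","items":{"type":"array"}},"grip_force":{"type":"number"}},"required":["moves"]}

```bash
mkdir -p pics; ls
python3 - <<'E'
from station import state, grab_frame
import cv2,pickle
s=state();print(s)
for n in("top","side"):
    f=grab_frame(n);cv2.imwrite(f"pics/{n}0.png",f["color"]);pickle.dump(f,open(f"{n}0.pkl","wb"));print(f["mtx"],f["R"],f["t"])
E
```

```text
pics
{'t': 0.0, 'q': array([-1.34979657e+00,  1.16461373e-01,  1.44226447e+00,  3.13609077e-06,
        1.58398574e+00, -3.78038484e-02]), 'qd': array([ 1.12516244e-03, -4.97551323e-04,  3.64619620e-05, -7.35892781e-04,
        7.71881237e-04, -7.37222555e-04]), 'joint_efforts': array([ 5.41379486e-04, -7.32000947e+01, -6.32485843e+01, -1.07964247e-04,
        6.41953156e-03,  5.91864341e-05]), 'position': array([ 0.17269721, -0.65233908,  0.23057926]), 'tcp_rot': array([-3.11422140e+00, -4.05250399e-01,  1.55808279e-04]), 'contact_force': array([-0.2733104 ,  0.20773038,  0.08469164]), 'ft_torque': array([0.03667792, 0.03276699, 0.0017965 ]), 'finger_gap': 1.0016685043589344}
[[463.49220413   0.         324.40910606]
 [  0.         463.49220413 235.42951918]
 [  0.           0.           1.        ]] [[ 0.0268884  -0.99944796 -0.01951395]
 [-0.99219553 -0.02430541 -0.12229999]
 [ 0.12175818  0.0226501  -0.99230132]] [-0.00637635  0.46118042  1.15514376]
[[594.83781767   0.         327.51480754]
 [  0.         594.83781767 240.00701541]
 [  0.           0.           1.        ]] [[ 0.99956954  0.02777037 -0.00946258]
 [ 0.00595896 -0.50798543 -0.86134505]
 [-0.02872673  0.86091789 -0.50793225]] [-0.45537101  0.05081487  1.63144114]
```

View pics/top0.png

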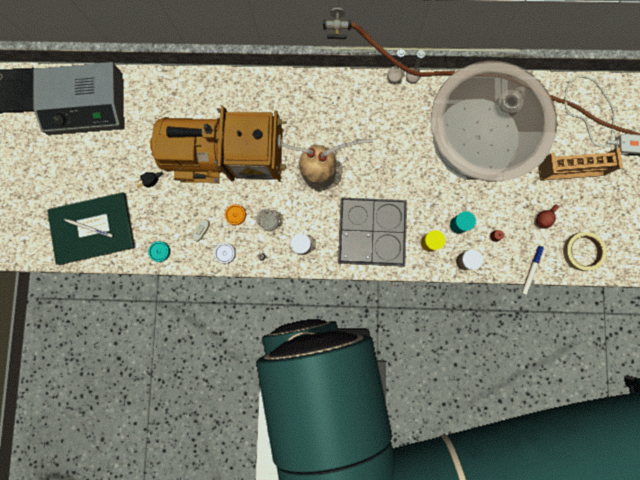

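View pics/side0.png

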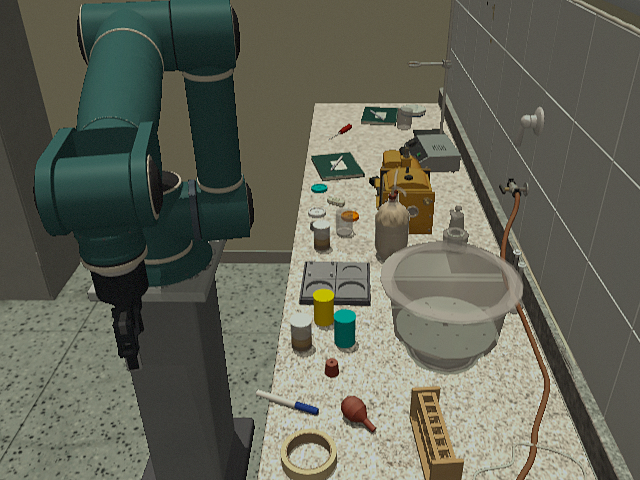

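Top view: carrier at about (373,231), with the lid rest in the lower left, the small well upper left and the wide wells on the right. The white-topped glasses are at (301,243) and (471,260), the red stopper at (498,236), the white lid at (226,253), the beaker at (269,218) and the narrow stopper at (262,257). Yellow, turquoise and orange items are decoys. I'll enlarge this for exact pixels.

Run:
```python
import cv2
i=cv2.imread("pics/top0.png")
a=cv2.resize(i[195:275,205:315],None,fx=7,fy=7,interpolation=cv2.INTER_CUBIC)
b=cv2.resize(i[190:275,330:515],None,fx=4.3,fy=4.3,interpolation=cv2.INTER_CUBIC)
cv2.imwrite("pics/ca.png",a);cv2.imwrite("pics/cb.png",b)
s=cv2.imread("pics/side0.png")
cv2.imwrite("pics/cs.png",cv2.resize(s[175:380,280:400],None,fx=2.9,fy=2.9,interpolation=cv2.INTER_CUBIC))
```

```text
(no output)
```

View pics/ca.png

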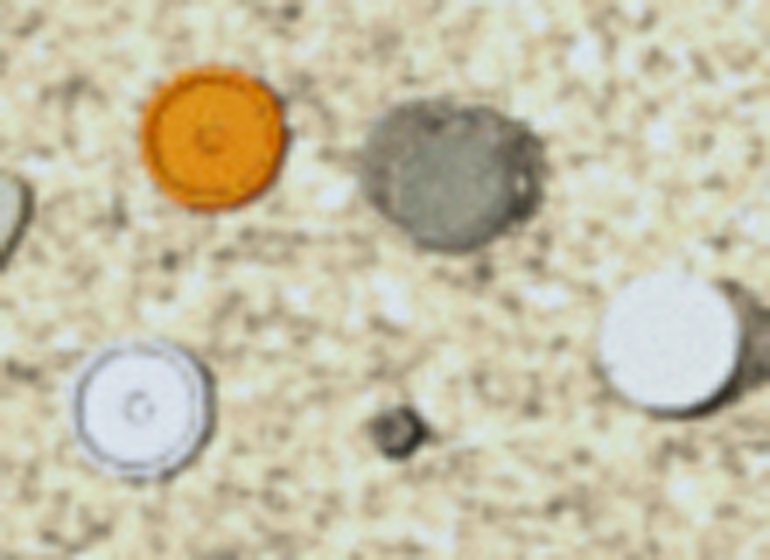

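View pics/cb.png

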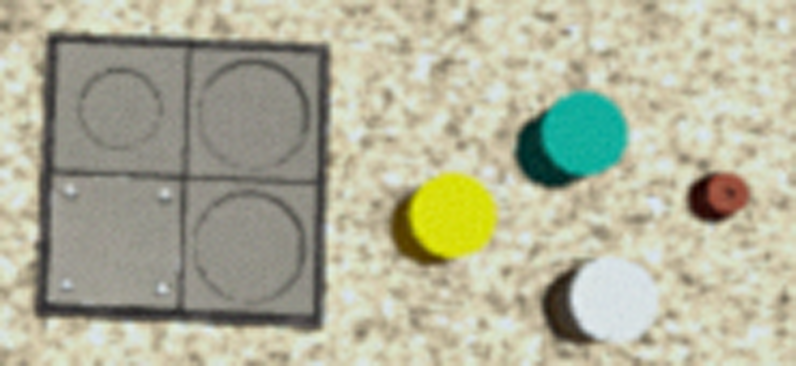

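View pics/cs.png

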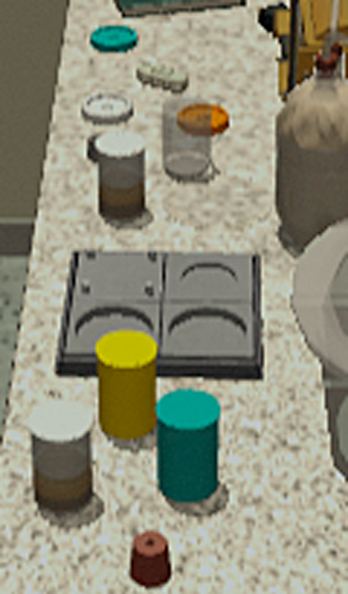

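The crops give clean top-face centres and show soil in both white-topped glasses. Triangulating against both views.

```bash
cat > h.py <<'E'
import numpy as np,pickle,cv2
def ray(f,u,v):
    d=f["R"].T@np.linalg.solve(f["mtx"],[u,v,1.]);return -f["R"].T@f["t"],d
def at(f,u,v,z):
    c,d=ray(f,u,v);return c+d*(z-c[2])/d[2]
def proj(f,X):
    p=f["mtx"]@(f["R"]@np.asarray(X)+f["t"]);return p[:2]/p[2]
def crop(p,x0,y0,k):return x0+(p[0]+.5)/k-.5,y0+(p[1]+.5)/k-.5
E
python3 - <<'E'
from h import *
np.set_printoptions(precision=4,suppress=True)
T=pickle.load(open("top0.pkl","rb"));S=pickle.load(open("side0.pkl","rb"))
A=dict(lid=(144,409,.012),narrow=(399,433,.024),glassA=(670,343,.076),beakbase=(450,180,.004),beaktop=(430,150,.068),orange=(213,138,.012))
B=dict(TL=(50,36,.016),TR=(328,46,.016),BR=(320,326,.016),BL=(38,315,.016),p1=(70,190,.029),p2=(165,194,.029),p3=(162,289,.029),p4=(66,285,.029),small=(120,109,.019),wU=(254,115,.019),wL=(249,247,.019),glassB=(613,299,.075),red=(728,193,.03),yellow=(453,215,.075),teal=(585,133,.075))
P={}
for D,a in((A,(205,195,7)),(B,(330,190,4.3))):
    for k,(x,y,z) in D.items():
        P[k]=at(T,*crop((x,y),*a),z);print(k,P[k],"side crop pred",(proj(S,P[k])-[280,175])*2.9)
c=[P[k] for k in("TL","TR","BR","BL")]
print("sides",[np.linalg.norm(c[i]-c[i-1]) for i in range(4)],"ctr",np.mean(c,0),"lidrest",np.mean([P[k] for k in("p1","p2","p3","p4")],0))
for e in(c[1]-c[0],c[2]-c[3],c[0]-c[3],c[1]-c[2],P["p2"]-P["p1"],P["p1"]-P["p4"]):print(np.degrees(np.arctan2(e[1],e[0])))
E
```

```text
lid [0.4111 0.2614 0.012 ] side crop pred [102.8014 104.2008]
narrow [0.4037 0.1647 0.024 ] side crop pred [ 90.9967 138.14  ]
glassA [0.4338 0.0629 0.076 ] side crop pred [115.9383 142.0892]
beakbase [0.5006 0.1528 0.004 ] side crop pred [186.4065 161.5965]
beaktop [0.5014 0.1511 0.068 ] side crop pred [187.5207 106.4241]
orange [0.5131 0.241  0.012 ] side crop pred [198.6119 113.6889]
TL [ 0.562  -0.0354  0.016 ] side crop pred [252.9092 252.3966]
TR [ 0.5597 -0.2032  0.016 ] side crop pred [256.1271 361.4705]
BR [ 0.3906 -0.1994  0.016 ] side crop pred [ 53.1983 356.972 ]
BL [ 0.3928 -0.0321  0.016 ] side crop pred [ 68.3779 249.1387]
p1 [ 0.4666 -0.0492  0.029 ] side crop pred [148.1906 247.7768]
p2 [ 0.4656 -0.1055  0.029 ] side crop pred [145.5844 282.2684]
p3 [ 0.4092 -0.1046  0.029 ] side crop pred [ 81.3776 281.2202]
p4 [ 0.4101 -0.0481  0.029 ] side crop pred [ 85.8877 246.6573]
small [ 0.5177 -0.0784  0.019 ] side crop pred [204.7215 275.2259]
wU [ 0.5159 -0.1588  0.019 ] side crop pred [203.1975 327.163 ]
wL [ 0.4363 -0.1566  0.019 ] side crop pred [109.9814 324.9255]
glassB [ 0.4064 -0.3549  0.075 ] side crop pred [ 57.0428 416.8296]
red [ 0.4742 -0.4362  0.03  ] side crop pred [146.5014 539.0983]
yellow [ 0.4518 -0.2653  0.075 ] side crop pred [122.6532 346.3285]
teal [ 0.5006 -0.3402  0.075 ] side crop pred [184.5393 405.7932]
sides [np.float64(0.1691702611482617), np.float64(0.167798216895172), np.float64(0.16911100291593095), np.float64(0.1673338792373919)] ctr [ 0.4763 -0.1175  0.016 ] lidrest [ 0.4379 -0.0768  0.029 ]
-90.78699118862347
-90.76552420191567
-1.1321157326146245
-1.2895652705512501
-91.03308299733982
-1.1734565816696048
```

Top and side predictions agree to about 1.5 px, and the carrier yaw is about -1°. Plan: stopper, lid, glass A, glass B, with the jaws along world y. First I square the yaw, then travel above the stopper.

>>> move_arm:
  moves:
    - [[0,0,0],[0,0,5.3],0.7]
    - [[0,0,0],[0,0,5.3],0.7]
    - [[0,0,0],[0,0,5.2],0.7]
  grip_force: 30

```text
t: 0.35
position: [0.1727, -0.6524, 0.2308]
tcp_rot: [-3.141, 0.034, 0.0]
contact_force: [-0.4, -0.9, 0.1]
finger_gap: 0.703
```

>>> move_arm:
  moves:
    - [[0.0298,-0.0221,0],[0,0,0],0.7]
    - [[0.0298,-0.0221,0],[0,0,0],0.7]
    - [[0.0298,-0.0221,0],[0,0,0],0.7]
    - [[0.0298,-0.0221,0],[0,0,0],0.7]
    - [[0.0298,-0.0221,0],[0,0,0],0.7]

```text
t: 0.77
position: [0.3247, -0.5433, 0.231]
tcp_rot: [-3.141, 0.027, 0.0]
contact_force: [1.5, -1.2, 0.4]
finger_gap: 0.702
```

>>> move_arm:
  moves:
    - [[0.0298,-0.0221,0],[0,0,0],0.7]
    - [[0.0298,-0.0221,0],[0,0,0],0.7]
    - [[0.0298,-0.0221,0],[0,0,0],0.7]
    - [[0.0298,-0.0221,0],[0,0,0],0.7]
    - [[0.0298,-0.0221,0],[0,0,0],0.7]

```text
t: 1.18
position: [0.4756, -0.4352, 0.2311]
tcp_rot: [-3.141, 0.027, 0.0]
contact_force: [0.3, -0.7, 0.6]
finger_gap: 0.701
```

```bash
cat >> h.py <<'E'
from scipy.spatial.transform import Rotation as Ro
def go(*tgts):
    from station import state
    s=state();M=Ro.from_rotvec(s["tcp_rot"]).as_matrix();p=s["position"]
    print("t %.2f"%s["t"],"p",p.round(4),"head %.2f tilt %.2f"%(np.degrees(np.arctan2(M[1,0],M[0,0])),np.degrees(np.arccos(-M[2,2]))),"gap %.3f"%s["finger_gap"],"F",s["contact_force"].round(1))
    for t in tgts:
        print("->",t,(M.T@(np.array(t)-p)).round(4));p=np.array(t)
E
python3 -c "
from h import *
go((.4745,-.436,.1),(.4745,-.436,.009))"
```

```text
t 1.18 p [ 0.4756 -0.4352  0.2311] head -0.97 tilt 0.02 gap 0.701 F [ 0.3 -0.7  0.6]
-> (0.4745, -0.436, 0.1) [-0.0011  0.0008  0.1311]
-> (0.4745, -0.436, 0.009) [0.    0.    0.091]
```

>>> move_arm:
  moves:
    - [[0,0,0.037],[0,0,0],0.7]
    - [[0,0,0.037],[0,0,0],0.7]
    - [[0,0,0.037],[0,0,0],0.7]
    - [[0,0,0.037],[0,0,0],0.7]
    - [[0,0,0.032],[0,0,0],0.7]

```text
t: 1.6
position: [0.4739, -0.4358, 0.0485]
tcp_rot: [-3.14, 0.026, 0.002]
contact_force: [0.6, 0.0, -0.2]
finger_gap: 0.7
```

Run:
```python
from h import *
from station import grab_frame
go((.4745,-.436,.009))
f=grab_frame("side");cv2.imwrite("pics/s1.png",cv2.resize(f["color"][250:400,240:420],None,fx=4,fy=4,interpolation=cv2.INTER_CUBIC))
```

```text
t 1.60 p [ 0.4739 -0.4358  0.0485] head -0.96 tilt 0.09 gap 0.700 F [ 0.6  0.  -0.2]
-> (0.4745, -0.436, 0.009) [0.0006 0.0002 0.0395]
```

View pics/s1.png

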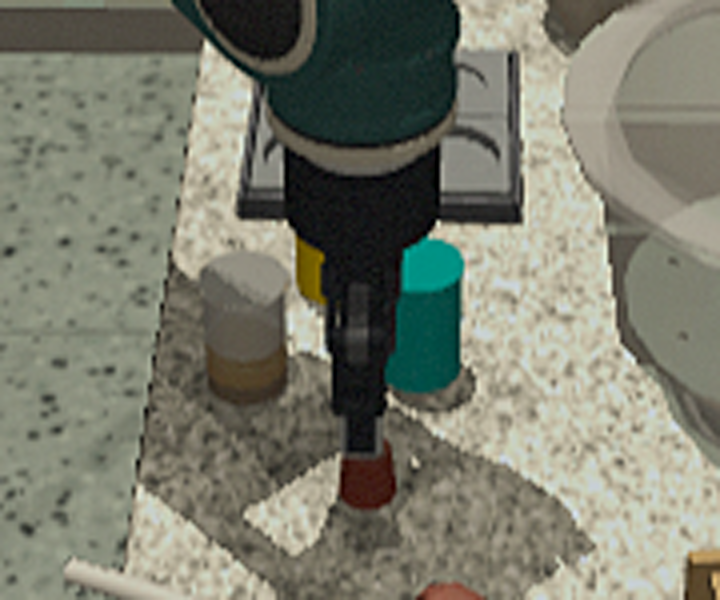

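Side view: the near finger tip is at (361,450) and the stopper centre at column 367, so the stopper is about 3 mm further in +x. This matches the offset between the cameras, so I add about 3 mm in x everywhere.

>>> move_arm:
  moves:
    - [[0.003,0,0],[0,0,0],0.7]
    - [[0,0,0.02],[0,0,0],0.7]
    - [[0,0,0.02],[0,0,0],0.7]
    - [[0,0,0],[0,0,0],0.3]
    - [[0,0,0],[0,0,0],0.2]

```text
t: 2.07
position: [0.4779, -0.4371, 0.0131]
tcp_rot: [3.141, -0.027, 0.001]
contact_force: [0.6, -0.1, 0.1]
finger_gap: 0.426
```

>>> move_arm:
  moves:
    - [[0,0,0],[0,0,0],0.2]
    - [[0,0,0],[0,0,0],0.2]
    - [[0,0,0],[0,0,0],0.2]
    - [[0,0,0],[0,0,0],0.2]

```text
t: 2.4
position: [0.4784, -0.4375, 0.0141]
tcp_rot: [3.139, -0.027, 0.004]
contact_force: [-0.0, 0.4, 7.8]
finger_gap: 0.291
```

```bash
python3 -c "
from h import *
go((.477,-.436,.149),(.521,-.0785,.149),(.521,-.0785,.0245))"
```

```text
t 2.40 p [ 0.4784 -0.4375  0.0141] head -0.97 tilt 0.19 gap 0.291 F [-0.   0.4  7.8]
-> (0.477, -0.436, 0.149) [-0.0011 -0.0012 -0.135 ]
-> (0.521, -0.0785, 0.149) [ 0.0379 -0.3582 -0.0007]
-> (0.521, -0.0785, 0.0245) [-0.0003 -0.0003  0.1245]
```

>>> move_arm:
  moves:
    - [[0,0,0],[0,0,0],0.2]
    - [[0,0,0],[0,0,0],0.2]
    - [[0,0,0],[0,0,0],0.2]

```text
t: 2.65
position: [0.4784, -0.4375, 0.014]
tcp_rot: [3.139, -0.027, 0.004]
contact_force: [-1.2, 1.9, 7.7]
finger_gap: 0.302
```

Run:
```python
from h import *
from station import grab_frame
go()
f=grab_frame("side");cv2.imwrite("pics/s2.png",cv2.resize(f["color"][330:400,290:380],None,fx=7,fy=7,interpolation=cv2.INTER_CUBIC))
```

```text
t 2.65 p [ 0.4784 -0.4375  0.014 ] head -0.97 tilt 0.19 gap 0.302 F [-1.2  1.9  7.7]
```

View pics/s2.png

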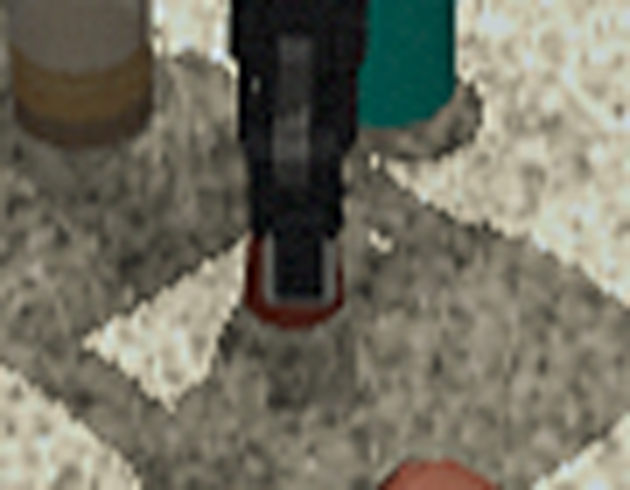

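The grip sits squarely on the stopper: finger and stopper are both centred near column 294. The upward force comes from the taper. Lifting slowly at first.

>>> move_arm:
  moves:
    - [[0,0,-0.01],[0,0,0],0.2]
    - [[0,0,-0.025],[0,0,0],0.2]
    - [[0,0,-0.035],[0,0,0],0.2]
    - [[0,0,-0.035],[0,0,0],0.2]
    - [[0,0,-0.025],[0,0,0],0.2]
  grip_force: 45

```text
t: 3.12
position: [0.4779, -0.4371, 0.1465]
tcp_rot: [3.139, -0.027, 0.004]
contact_force: [-0.3, 0.3, -0.1]
finger_gap: 0.286
```

Run:
```python
from h import *
from station import grab_frame
f=grab_frame("side");cv2.imwrite("pics/s3.png",cv2.resize(f["color"][250:400,270:400],None,fx=4,fy=4,interpolation=cv2.INTER_CUBIC))
go((.521,-.0785,.139),(.521,-.0785,.0245))
```

```text
t 3.17 p [ 0.4789 -0.4381  0.1514] head -0.97 tilt 0.53 gap 0.291 F [ 0.6 -1.1  5. ]
-> (0.521, -0.0785, 0.139) [ 0.0359 -0.3603  0.0103]
-> (0.521, -0.0785, 0.0245) [-0.0008 -0.0007  0.1145]
```

View pics/s3.png

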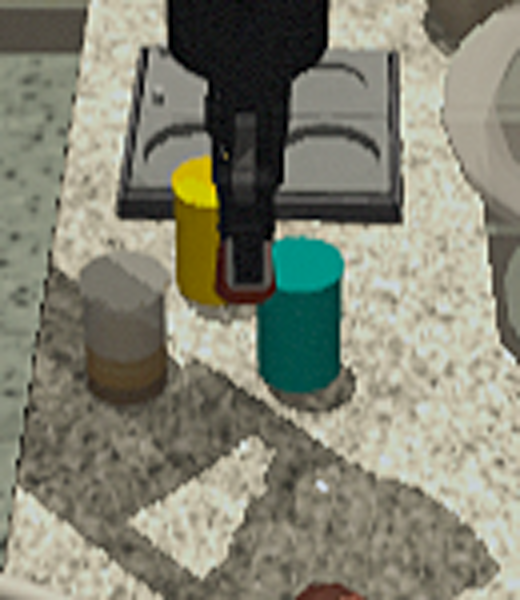

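>>> move_arm:
  moves:
    - [[0.0036,-0.036,0],[0,0,0],0.2]
    - [[0.0036,-0.036,0],[0,0,0],0.2]
    - [[0.0036,-0.036,0],[0,0,0],0.2]
    - [[0.0036,-0.036,0],[0,0,0],0.2]
    - [[0.0036,-0.036,0],[0,0,0],0.2]

```text
t: 3.58
position: [0.4984, -0.2555, 0.1426]
tcp_rot: [3.141, -0.027, 0.002]
contact_force: [0.8, 0.0, 0.6]
finger_gap: 0.287
```

>>> move_arm:
  moves:
    - [[0.0036,-0.036,0],[0,0,0],0.2]
    - [[0.0036,-0.036,0],[0,0,0],0.2]
    - [[0.0036,-0.036,0],[0,0,0],0.2]
    - [[0.0036,-0.036,0],[0,0,0],0.2]
    - [[0.0036,-0.036,0],[0,0,0],0.2]

```text
t: 4.0
position: [0.5195, -0.0756, 0.1428]
tcp_rot: [3.141, -0.027, 0.003]
contact_force: [0.1, -0.1, -0.9]
finger_gap: 0.286
```

>>> move_arm:
  moves:
    - [[0,0,0],[0,0,0],0.2]
    - [[0,0,0],[0,0,0],0.2]
    - [[0,0,0],[0,0,0],0.2]

```text
t: 4.25
position: [0.5196, -0.0775, 0.1421]
tcp_rot: [3.141, -0.026, 0.001]
contact_force: [0.6, -0.3, -0.9]
finger_gap: 0.285
```

```bash
python3 -c "
from h import *
go((.521,-.0785,.06),(.521,-.0785,.028))"
```

```text
t 4.25 p [ 0.5196 -0.0775  0.1421] head -0.94 tilt 0.05 gap 0.285 F [ 0.6 -0.3 -0.9]
-> (0.521, -0.0785, 0.06) [0.0013 0.0009 0.0821]
-> (0.521, -0.0785, 0.028) [-0.    -0.     0.032]
```

>>> move_arm:
  moves:
    - [[0.0013,0.0009,0.022],[0,0,0],0.2]
    - [[0,0,0.022],[0,0,0],0.2]
    - [[0,0,0.022],[0,0,0],0.2]
    - [[0,0,0.018],[0,0,0],0.2]
    - [[0,0,0.01],[0,0,0],0.2]

```text
t: 4.67
position: [0.5199, -0.0794, 0.0454]
tcp_rot: [-3.141, 0.029, 0.003]
contact_force: [-0.1, 0.7, -0.0]
finger_gap: 0.284
```

>>> move_arm:
  moves:
    - [[0,0,0.008],[0,0,0],0.2]
    - [[0,0,0.006],[0,0,0],0.2]
    - [[0,0,0.004],[0,0,0],0.2]
    - [[0,0,0.002],[0,0,0],0.2]
    - [[0,0,0],[0,0,0],0.2]

```text
t: 5.08
position: [0.5214, -0.0785, 0.0283]
tcp_rot: [3.141, -0.027, 0.002]
contact_force: [0.4, 0.5, -0.2]
finger_gap: 0.289
```

>>> move_arm:
  moves:
    - [[0,0,0.002],[0,0,0],0.2]
    - [[0,0,0.001],[0,0,0],0.2]
    - [[0,0,0],[0,0,0],0.2]

```text
t: 5.33
position: [0.5219, -0.0786, 0.0279]
tcp_rot: [3.141, -0.027, 0.004]
contact_force: [-16.6, 2.3, 35.3]
finger_gap: 0.289
```

Contact with the floor is felt at the expected height, so I release.

>>> move_arm:
  moves:
    - [[0,0,-0.001],[0,0,0],0.33]
    - [[0,0,0],[0,0,0],0.4]
    - [[0,0,0],[0,0,0],0.5]
    - [[0,0,0],[0,0,0],0.5]

```text
t: 5.67
position: [0.5209, -0.0783, 0.0254]
tcp_rot: [3.141, -0.027, 0.0]
contact_force: [1.2, 0.4, -0.5]
finger_gap: 0.495
```

>>> move_arm:
  moves:
    - [[0,0,-0.01],[0,0,0],0.5]
    - [[0,0,-0.03],[0,0,0],0.5]
    - [[0,0,-0.04],[0,0,0],0.9]
    - [[0,0,-0.04],[0,0,0],0.9]

```text
t: 6.0
position: [0.5201, -0.0781, 0.1468]
tcp_rot: [-3.141, 0.027, 0.003]
contact_force: [0.6, -0.5, 0.4]
finger_gap: 0.771
```

```bash
python3 -c "
from h import *
go((.413,.2615,.145),(.413,.2615,.02),(.413,.2615,.001))"
```

```text
t 6.00 p [ 0.5201 -0.0781  0.1468] head -0.97 tilt 0.09 gap 0.771 F [ 0.6 -0.5  0.4]
-> (0.413, 0.2615, 0.145) [-0.1128 -0.3377  0.0021]
-> (0.413, 0.2615, 0.02) [0.0002 0.     0.125 ]
-> (0.413, 0.2615, 0.001) [0.    0.    0.019]
```

>>> move_arm:
  moves:
    - [[-0.0113,-0.0338,0],[0,0,0],0.9]
    - [[-0.0113,-0.0338,0],[0,0,0],0.9]
    - [[-0.0113,-0.0338,0],[0,0,0],0.9]
    - [[-0.0113,-0.0338,0],[0,0,0],0.9]
    - [[-0.0113,-0.0338,0],[0,0,0],0.9]

```text
t: 6.42
position: [0.4664, 0.093, 0.1462]
tcp_rot: [-3.141, 0.027, -0.001]
contact_force: [1.2, -0.3, 0.2]
finger_gap: 0.896
```

>>> move_arm:
  moves:
    - [[-0.0113,-0.0338,0],[0,0,0],0.9]
    - [[-0.0113,-0.0338,0],[0,0,0],0.9]
    - [[-0.0113,-0.0338,0],[0,0,0],0.9]
    - [[-0.0113,-0.0338,0],[0,0,0],0.9]
    - [[-0.0113,-0.0338,0],[0,0,0],0.9]

```text
t: 6.83
position: [0.4127, 0.2632, 0.1462]
tcp_rot: [-3.141, 0.027, -0.001]
contact_force: [0.6, -1.2, -0.2]
finger_gap: 0.898
```

>>> move_arm:
  moves:
    - [[0,0,0.03],[0,0,0],0.9]
    - [[0,0,0.03],[0,0,0],0.9]
    - [[0,0,0.03],[0,0,0],0.9]
    - [[0,0,0.02],[0,0,0],0.9]
    - [[0,0,0],[0,0,0],0.9]

```text
t: 7.25
position: [0.4117, 0.2607, 0.0317]
tcp_rot: [3.139, -0.026, -0.008]
contact_force: [-0.1, -0.0, -1.5]
finger_gap: 0.901
```

Run:
```python
from h import *
from station import grab_frame
go((.413,.2615,.001))
f=grab_frame("side");cv2.imwrite("pics/s4.png",cv2.resize(f["color"][160:310,270:400],None,fx=4,fy=4,interpolation=cv2.INTER_CUBIC))
```

```text
t 7.25 p [0.4117 0.2607 0.0317] head -0.96 tilt 0.33 gap 0.901 F [-0.1 -0.  -1.5]
-> (0.413, 0.2615, 0.001) [ 0.0015 -0.0009  0.0307]
```

View pics/s4.png

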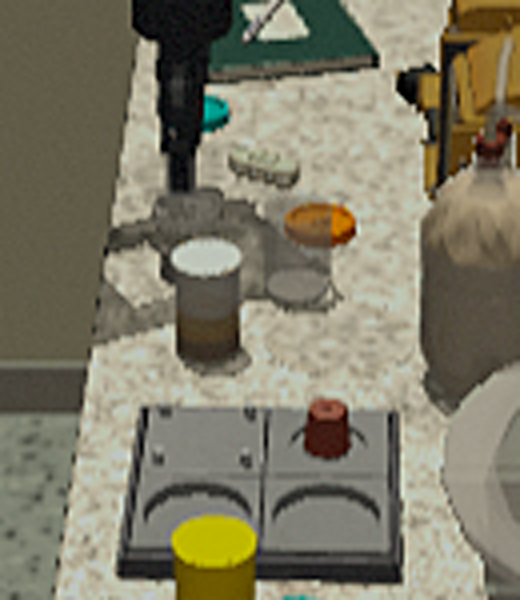

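The stopper stands centred in the small well at (328,430). The near finger at column 180 is over the shadowed lid at about (190,207). Descending to grip the lid.

>>> move_arm:
  moves:
    - [[0.002,-0.0005,0.012],[0,0,0],0.9]
    - [[0,0,0.01],[0,0,0],0.9]
    - [[0,0,0.006],[0,0,0],0.9]
    - [[0,0,0.002],[0,0,0],0.9]
    - [[0,0,0],[0,0,0],0.9]
  grip_force: 30

```text
t: 7.72
position: [0.4155, 0.262, 0.005]
tcp_rot: [3.141, -0.027, -0.001]
contact_force: [0.4, 0.3, 0.2]
finger_gap: 0.899
```

>>> move_arm:
  moves:
    - [[0,0,0],[0,0,0],0.5]
    - [[0,0,0],[0,0,0],0.5]
    - [[0,0,0],[0,0,0],0.5]
    - [[0,0,0],[0,0,0],0.5]
    - [[0,0,0],[0,0,0],0.5]

```text
t: 8.13
position: [0.4159, 0.2623, 0.0063]
tcp_rot: [-3.141, 0.027, -0.001]
contact_force: [-2.9, -0.9, 6.5]
finger_gap: 0.58
```

>>> move_arm:
  moves:
    - [[0,0,0],[0,0,0],0.45]
    - [[0,0,0],[0,0,0],0.45]
    - [[0,0,-0.01],[0,0,0],0.45]
    - [[0,0,-0.02],[0,0,0],0.45]
    - [[0,0,0],[0,0,0],0.45]

```text
t: 8.55
position: [0.4169, 0.2629, 0.0393]
tcp_rot: [-3.139, 0.027, -0.006]
contact_force: [1.2, 0.2, 1.3]
finger_gap: 0.575
```

>>> move_arm:
  moves:
    - [[0,0,-0.025],[0,0,0],0.45]
    - [[0,0,-0.03],[0,0,0],0.45]
    - [[0,0,-0.03],[0,0,0],0.45]
    - [[0,0,-0.02],[0,0,0],0.45]
    - [[0,0,0],[0,0,0],0.45]

```text
t: 8.97
position: [0.417, 0.2629, 0.1458]
tcp_rot: [-3.138, 0.027, -0.009]
contact_force: [-0.0, -0.1, 0.8]
finger_gap: 0.577
```

Run:
```python
from h import *
from station import grab_frame
go((.4405,-.077,.14),(.4405,-.077,.045),(.4405,-.077,.0255))
f=grab_frame("side");cv2.imwrite("pics/s5.png",cv2.resize(f["color"][130:230,270:370],None,fx=5,fy=5,interpolation=cv2.INTER_CUBIC))
```

```text
t 8.97 p [0.417  0.2629 0.1458] head -0.97 tilt 0.40 gap 0.577 F [-0.  -0.1  0.8]
-> (0.4405, -0.077, 0.14) [0.0292 0.3395 0.0048]
-> (0.4405, -0.077, 0.045) [-0.0006  0.0003  0.095 ]
-> (0.4405, -0.077, 0.0255) [-0.0001  0.0001  0.0195]
```

View pics/s5.png

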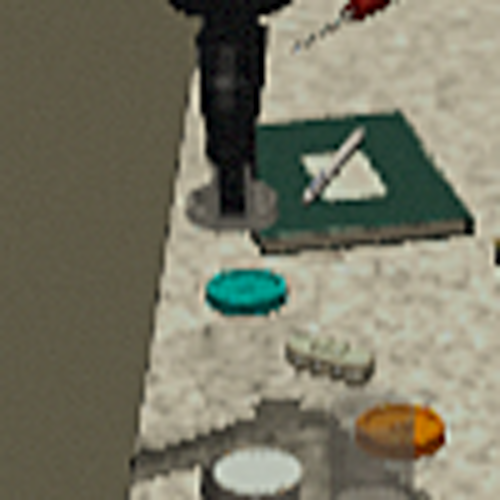

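The lid is held flat and centred (finger at 232, lid centre at 233). Carrying it to the rest.

>>> move_arm:
  moves:
    - [[0.0029,0.034,0],[0,0,0],0.45]
    - [[0.0029,0.034,0],[0,0,0],0.45]
    - [[0.0029,0.034,0],[0,0,0],0.45]
    - [[0.0029,0.034,0],[0,0,0],0.45]
    - [[0.0029,0.034,0],[0,0,0],0.45]

```text
t: 9.43
position: [0.4266, 0.0904, 0.1396]
tcp_rot: [3.141, -0.026, -0.001]
contact_force: [-0.0, -0.5, -0.6]
finger_gap: 0.576
```

>>> move_arm:
  moves:
    - [[0.0029,0.034,0],[0,0,0],0.45]
    - [[0.0029,0.034,0],[0,0,0],0.45]
    - [[0.0029,0.034,0],[0,0,0],0.45]
    - [[0.0029,0.034,0],[0,0,0],0.45]
    - [[0.0029,0.034,0],[0,0,0],0.45]

```text
t: 9.85
position: [0.4382, -0.08, 0.1397]
tcp_rot: [-3.141, 0.027, 0.001]
contact_force: [0.8, 0.3, -0.9]
finger_gap: 0.574
```

>>> move_arm:
  moves:
    - [[0,0,0.025],[0,0,0],0.45]
    - [[0,0,0.025],[0,0,0],0.45]
    - [[0,0,0.025],[0,0,0],0.45]
    - [[0,0,0.015],[0,0,0],0.45]
    - [[0,0,0],[0,0,0],0.45]

```text
t: 10.27
position: [0.4367, -0.078, 0.0464]
tcp_rot: [-3.14, 0.027, 0.009]
contact_force: [0.3, -0.1, -1.2]
finger_gap: 0.584
```

```bash
python3 -c "
from h import *
go((.4405,-.077,.0255))"
```

```text
t 10.27 p [ 0.4367 -0.078   0.0464] head -0.99 tilt 0.33 gap 0.584 F [ 0.3 -0.1 -1.2]
-> (0.4405, -0.077, 0.0255) [ 0.0039 -0.001   0.0208]
```

>>> move_arm:
  moves:
    - [[0.0035,-0.001,0],[0,0,0],0.45]
    - [[0,0,0.008],[0,0,0],0.45]
    - [[0,0,0.006],[0,0,0],0.45]
    - [[0,0,0.003],[0,0,0],0.45]
    - [[0,0,0],[0,0,0],0.45]

```text
t: 10.68
position: [0.4421, -0.0773, 0.0328]
tcp_rot: [-3.141, 0.026, 0.001]
contact_force: [0.1, -0.0, -0.3]
finger_gap: 0.576
```

>>> move_arm:
  moves:
    - [[0,0,0.0015],[0,0,0],0.45]
    - [[0,0,0],[0,0,0],0.45]

```text
t: 10.85
position: [0.4424, -0.0774, 0.0319]
tcp_rot: [3.141, -0.027, 0.0]
contact_force: [-0.4, -0.0, 0.3]
finger_gap: 0.577
```

>>> move_arm:
  moves:
    - [[-0.0015,0,0.003],[0,0,0],0.45]
    - [[0,0,0.002],[0,0,0],0.45]
    - [[0,0,0],[0,0,0],0.45]

```text
t: 11.1
position: [0.4406, -0.0773, 0.0264]
tcp_rot: [-3.141, 0.027, 0.001]
contact_force: [-0.2, 1.0, -0.8]
finger_gap: 0.573
```

>>> move_arm:
  moves:
    - [[0,0,0.001],[0,0,0],0.45]
    - [[0,0,0],[0,0,0],0.45]

```text
t: 11.27
position: [0.4408, -0.0774, 0.0257]
tcp_rot: [-3.141, 0.027, 0.0]
contact_force: [0.1, -0.2, 0.6]
finger_gap: 0.573
```

>>> move_arm:
  moves:
    - [[0,0,0.001],[0,0,0],0.45]
    - [[0,0,0],[0,0,0],0.45]

```text
t: 11.43
position: [0.441, -0.0774, 0.0253]
tcp_rot: [3.141, -0.027, 0.0]
contact_force: [-3.3, 0.4, 6.3]
finger_gap: 0.574
```

Contact at exactly the expected height (0.0253). Releasing and heading to glass A.

>>> move_arm:
  moves:
    - [[0,0,0],[0,0,0],0.62]
    - [[0,0,0],[0,0,0],0.7]
    - [[0,0,0],[0,0,0],0.75]
    - [[0,0,0],[0,0,0],0.75]
    - [[0,0,-0.01],[0,0,0],0.75]

```text
t: 11.85
position: [0.4399, -0.0772, 0.0335]
tcp_rot: [-3.141, 0.027, 0.004]
contact_force: [-0.2, -0.3, -0.9]
finger_gap: 0.748
```

>>> move_arm:
  moves:
    - [[0,0,-0.025],[0,0,0],0.9]
    - [[0,0,-0.035],[0,0,0],0.9]
    - [[0,0,-0.035],[0,0,0],0.9]
    - [[0,0,-0.035],[0,0,0],0.9]
    - [[0,0,0],[0,0,0],0.9]

```text
t: 12.27
position: [0.4428, -0.0778, 0.1726]
tcp_rot: [3.139, -0.027, 0.014]
contact_force: [-0.2, -0.2, 1.9]
finger_gap: 0.899
```

```bash
python3 -c "
from h import *
go((.4365,.0625,.165),(.4365,.0625,.026))"
```

```text
t 12.27 p [ 0.4428 -0.0778  0.1726] head -0.97 tilt 0.52 gap 0.899 F [-0.2 -0.2  1.9]
-> (0.4365, 0.0625, 0.165) [-0.0087 -0.1402  0.0073]
-> (0.4365, 0.0625, 0.026) [-0.0012 -0.0003  0.139 ]
```

>>> move_arm:
  moves:
    - [[-0.002,-0.035,0],[0,0,0],0.95]
    - [[-0.002,-0.035,0],[0,0,0],0.95]
    - [[-0.002,-0.035,0],[0,0,0],0.95]
    - [[-0.002,-0.035,0],[0,0,0],0.95]
    - [[0,0,0],[0,0,0],0.95]

```text
t: 12.68
position: [0.4347, 0.0671, 0.1655]
tcp_rot: [-3.14, 0.02, -0.001]
contact_force: [-0.1, -0.8, -0.6]
finger_gap: 0.955
```

>>> move_arm:
  moves:
    - [[0,0,0],[0,0,0],0.95]
    - [[0,0,0],[0,0,0],0.95]
    - [[0,0,0.025],[0,0,0],0.95]
    - [[0,0,0.025],[0,0,0],0.95]
    - [[0,0,0],[0,0,0],0.95]

```text
t: 13.1
position: [0.4336, 0.0614, 0.1108]
tcp_rot: [3.141, -0.029, -0.008]
contact_force: [0.0, -0.2, -2.0]
finger_gap: 0.952
```

Run:
```python
from h import *
from station import grab_frame
go((.4365,.0625,.026))
f=grab_frame("side");cv2.imwrite("pics/s6.png",cv2.resize(f["color"][150:330,260:410],None,fx=3.3,fy=3.3,interpolation=cv2.INTER_CUBIC))
```

```text
t 13.10 p [0.4336 0.0614 0.1108] head -1.08 tilt 0.31 gap 0.952 F [ 0.  -0.2 -2. ]
-> (0.4365, 0.0625, 0.026) [ 0.0034 -0.0012  0.0847]
```

View pics/s6.png

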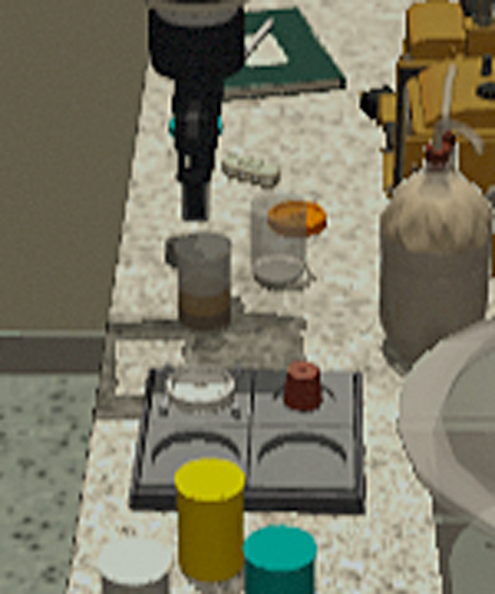

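Run:
```python
from h import *
S=pickle.load(open("side0.pkl","rb"))
for X in [(.4336,.0214,.115),(.4336,.0614,.115),(.4338,.0629,.076),(.4368,.0629,.076),(.4408,.0629,.076),(.4408,.0629,.0)]:
    print(X,(proj(S,X)-[260,150])*3.3)
```

```text
(0.4336, 0.0214, 0.115) [194.88770206 226.75049223]
(0.4336, 0.0614, 0.115) [196.83489076 203.52899358]
(0.4338, 0.0629, 0.076) [197.90328222 244.16436764]
(0.4368, 0.0629, 0.076) [201.50341809 244.18305065]
(0.4408, 0.0629, 0.076) [206.30418986 244.2079644 ]
(0.4408, 0.0629, 0.0) [207.52864036 322.23803559]
```

The side camera agrees with the robot for the finger, so glass A is at x≈0.439. The lid looks slightly high in the side view, so I check with one composite of both cameras.

Run:
```python
from h import *
from station import grab_frame
f=grab_frame("side")["color"];t=grab_frame("top")["color"]
a=cv2.resize(f[255:310,295:375],None,fx=7.5,fy=7.5,interpolation=cv2.INTER_CUBIC)[:,:600]
b=cv2.resize(t[190:275,330:415],None,fx=2.1*1.0,fy=2.1,interpolation=cv2.INTER_CUBIC)
o=np.zeros((600,800,3),np.uint8);o[:a.shape[0],:a.shape[1]]=a;b=b[:187,:200];o[413:413+b.shape[0],600:600+b.shape[1]]=b
c=cv2.resize(t[190:275,290:415],None,fx=2.2,fy=2.2,interpolation=cv2.INTER_CUBIC);o[413:413+c.shape[0],0:c.shape[1]]=c
cv2.imwrite("pics/c7.png",o)
```

```text
(no output)
```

View pics/c7.png

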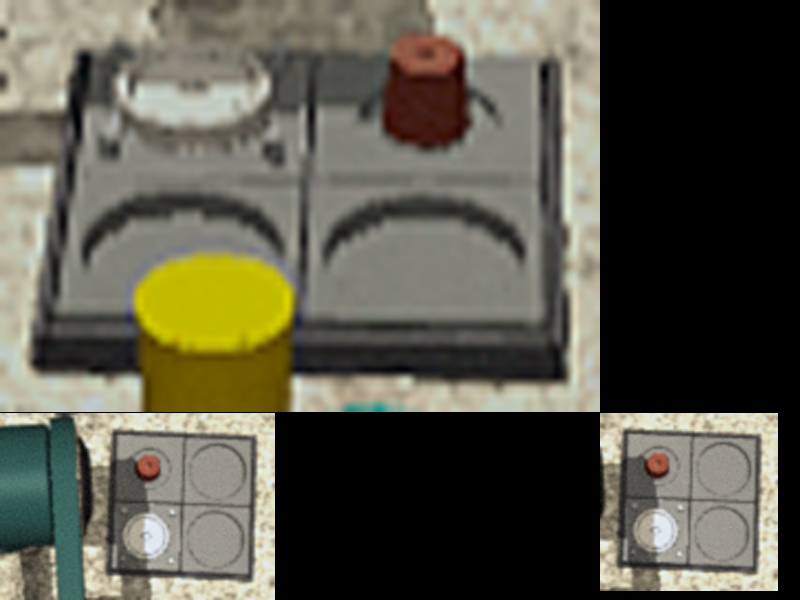

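Run:
```python
from h import *
from station import grab_frame
t=grab_frame("top");pickle.dump(t,open("top1.pkl","wb"));t=t["color"]
c=cv2.resize(t[196:270,336:380],None,fx=8,fy=8,interpolation=cv2.INTER_CUBIC)
c=(255*(c/255.)**.6).astype(np.uint8);cv2.imwrite("pics/c8.png",c)
```

```text
(no output)
```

View pics/c8.png

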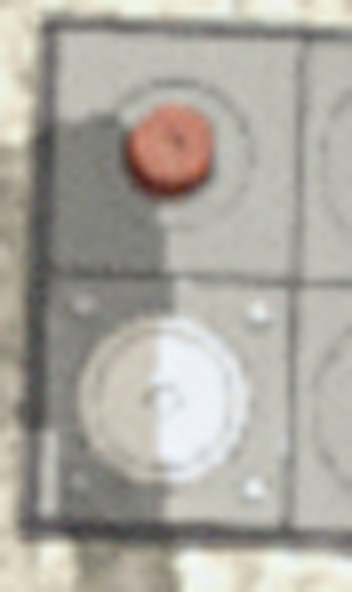

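Top view: the lid is centred about 2 mm off the peg centre (163,399 vs 169,398). The stopper is about 4 mm off after parallax. Both are well within tolerance, and the systematic offset is about +3 mm in y, which I'll take out. Grasping glass A next.

>>> move_arm:
  moves:
    - [[0.0055,0,0],[0,0,0],0.95]
    - [[0,0,0],[0,0,0],0.95]
    - [[0,0,0.02],[0,0,0],0.95]
    - [[0,0,0.02],[0,0,0],0.95]
    - [[0,0,0.02],[0,0,0],0.95]
  grip_force: 35

```text
t: 13.72
position: [0.4413, 0.0627, 0.0549]
tcp_rot: [-3.141, 0.027, -0.003]
contact_force: [1.0, -0.8, 1.0]
finger_gap: 0.951
```

>>> move_arm:
  moves:
    - [[0,0,0.015],[0,0,0],0.95]
    - [[0,0,0.008],[0,0,0],0.95]
    - [[0,0,0],[0,0,0],0.7]
    - [[0,0,0],[0,0,0],0.6]
    - [[0,0,0],[0,0,0],0.5]

```text
t: 14.13
position: [0.4414, 0.0627, 0.0331]
tcp_rot: [-3.141, 0.027, -0.002]
contact_force: [-0.6, -1.9, 9.8]
finger_gap: 0.548
```

>>> move_arm:
  moves:
    - [[0,0,0],[0,0,0],0.4]
    - [[0,0,0],[0,0,0],0.35]
    - [[0,0,0],[0,0,0],0.35]
    - [[0,0,0],[0,0,0],0.35]
    - [[0,0,0],[0,0,0],0.35]

```text
t: 14.55
position: [0.4415, 0.0626, 0.0332]
tcp_rot: [-3.141, 0.027, -0.003]
contact_force: [-0.9, -0.6, 6.9]
finger_gap: 0.545
```

```bash
python3 -c "
from h import *
go()"
```

```text
t 14.55 p [0.4415 0.0626 0.0332] head -0.97 tilt 0.12 gap 0.545 F [-0.9 -0.6  6.9]
```

Gap 0.545 is about 46 mm, so glass A is gripped. Lifting gently and carrying it to the far wide well.

>>> move_arm:
  moves:
    - [[0,0,-0.008],[0,0,0],0.35]
    - [[0,0,-0.015],[0,0,0],0.35]
    - [[0,0,-0.025],[0,0,0],0.35]
    - [[0,0,-0.025],[0,0,0],0.35]
    - [[0,0,-0.025],[0,0,0],0.35]

```text
t: 14.97
position: [0.4405, 0.0626, 0.1317]
tcp_rot: [-3.141, 0.027, -0.0]
contact_force: [0.1, -0.2, -0.4]
finger_gap: 0.545
```

>>> move_arm:
  moves:
    - [[0,0,-0.025],[0,0,0],0.35]
    - [[0,0,-0.015],[0,0,0],0.35]
    - [[0,0,0],[0,0,0],0.35]
    - [[0,0,0],[0,0,0],0.35]
    - [[0,0,0],[0,0,0],0.35]

```text
t: 15.38
position: [0.4404, 0.0626, 0.1692]
tcp_rot: [3.141, -0.027, -0.001]
contact_force: [0.1, -0.6, -0.2]
finger_gap: 0.544
```

```bash
python3 -c "
from h import *
go((.5205,-.161,.165),(.5205,-.161,.0422))"
```

```text
t 15.38 p [0.4404 0.0626 0.1692] head -0.97 tilt 0.04 gap 0.544 F [ 0.1 -0.6 -0.2]
-> (0.5205, -0.161, 0.165) [0.0839 0.2222 0.0042]
-> (0.5205, -0.161, 0.0422) [ 1.000e-04 -0.000e+00  1.228e-01]
```

>>> move_arm:
  moves:
    - [[0.0084,0.0222,0],[0,0,0],0.35]
    - [[0.0084,0.0222,0],[0,0,0],0.35]
    - [[0.0084,0.0222,0],[0,0,0],0.35]
    - [[0.0084,0.0222,0],[0,0,0],0.35]
    - [[0.0084,0.0222,0],[0,0,0],0.35]

```text
t: 15.8
position: [0.4805, -0.0501, 0.1685]
tcp_rot: [-3.141, 0.027, 0.003]
contact_force: [-0.4, 0.9, -1.2]
finger_gap: 0.547
```

>>> move_arm:
  moves:
    - [[0.0084,0.0222,0],[0,0,0],0.35]
    - [[0.0084,0.0222,0],[0,0,0],0.35]
    - [[0.0084,0.0222,0],[0,0,0],0.35]
    - [[0.0084,0.0222,0],[0,0,0],0.35]
    - [[0.0084,0.0222,0],[0,0,0],0.35]

```text
t: 16.22
position: [0.5207, -0.1618, 0.1684]
tcp_rot: [-3.141, 0.027, 0.003]
contact_force: [-0.4, 0.5, -0.4]
finger_gap: 0.545
```

>>> move_arm:
  moves:
    - [[0,0,0],[0,0,0],0.35]
    - [[0,0,0.025],[0,0,0],0.35]
    - [[0,0,0.025],[0,0,0],0.35]
    - [[0,0,0.02],[0,0,0],0.35]
    - [[0,0,0.015],[0,0,0],0.35]

```text
t: 16.63
position: [0.5196, -0.1601, 0.0816]
tcp_rot: [-3.14, 0.027, 0.005]
contact_force: [-0.2, -0.3, -1.3]
finger_gap: 0.542
```

>>> move_arm:
  moves:
    - [[0,0,0.01],[0,0,0],0.35]
    - [[0,0,0.01],[0,0,0],0.35]
    - [[0,0,0.005],[0,0,0],0.35]
    - [[0,0,0],[0,0,0],0.35]
    - [[0,0,0],[0,0,0],0.35]

```text
t: 17.05
position: [0.5211, -0.1608, 0.0602]
tcp_rot: [3.141, -0.027, 0.0]
contact_force: [-0.2, 0.6, -0.4]
finger_gap: 0.543
```

```bash
python3 -c "
from h import *
go((.5205,-.161,.0422))"
```

```text
t 17.05 p [ 0.5211 -0.1608  0.0602] head -0.97 tilt 0.01 gap 0.543 F [-0.2  0.6 -0.4]
-> (0.5205, -0.161, 0.0422) [-0.0006  0.0002  0.018 ]
```

>>> move_arm:
  moves:
    - [[0,0,0.006],[0,0,0],0.35]
    - [[0,0,0.005],[0,0,0],0.35]
    - [[0,0,0.004],[0,0,0],0.35]
    - [[0,0,0.002],[0,0,0],0.35]
    - [[0,0,0],[0,0,0],0.35]

```text
t: 17.47
position: [0.5209, -0.1608, 0.0426]
tcp_rot: [-3.141, 0.027, 0.0]
contact_force: [0.4, 1.1, -0.6]
finger_gap: 0.547
```

>>> move_arm:
  moves:
    - [[0,0,0.001],[0,0,0],0.35]
    - [[0,0,0],[0,0,0],0.35]

```text
t: 17.63
position: [0.5211, -0.1608, 0.0422]
tcp_rot: [3.141, -0.027, 0.001]
contact_force: [-1.6, 0.2, 2.5]
finger_gap: 0.546
```

Floor contact at 0.0422, exactly as predicted. Releasing gently and retreating upward.

>>> move_arm:
  moves:
    - [[0,0,0],[0,0,0],0.58]
    - [[0,0,0],[0,0,0],0.64]
    - [[0,0,0],[0,0,0],0.7]
    - [[0,0,0],[0,0,0],0.75]
    - [[0,0,0],[0,0,0],0.75]

```text
t: 18.05
position: [0.5209, -0.1608, 0.0418]
tcp_rot: [3.141, -0.027, -0.0]
contact_force: [0.7, 0.0, -0.5]
finger_gap: 0.751
```

>>> move_arm:
  moves:
    - [[0,0,-0.01],[0,0,0],0.75]
    - [[0,0,-0.025],[0,0,0],0.75]
    - [[0,0,-0.035],[0,0,0],0.75]
    - [[0,0,-0.035],[0,0,0],0.95]
    - [[0,0,-0.025],[0,0,0],0.95]

```text
t: 18.47
position: [0.5212, -0.1609, 0.1759]
tcp_rot: [3.141, -0.027, 0.004]
contact_force: [0.4, -0.2, 0.6]
finger_gap: 0.945
```

>>> move_arm:
  moves:
    - [[0,0,0],[0,0,0],0.95]
    - [[0,0,0],[0,0,0],0.95]

```text
t: 18.63
position: [0.5215, -0.161, 0.174]
tcp_rot: [3.14, -0.027, 0.005]
contact_force: [0.4, 0.2, 0.5]
finger_gap: 0.95
```

```bash
python3 -c "
from h import *
go((.4105,-.357,.165),(.4105,-.357,.026))"
```

```text
t 18.63 p [ 0.5215 -0.161   0.174 ] head -0.97 tilt 0.19 gap 0.950 F [0.4 0.2 0.5]
-> (0.4105, -0.357, 0.165) [-0.1077  0.1979  0.0089]
-> (0.4105, -0.357, 0.026) [-4.00e-04 -1.00e-04  1.39e-01]
```

>>> move_arm:
  moves:
    - [[-0.0216,0.0327,0],[0,0,0],0.95]
    - [[-0.0216,0.0327,0],[0,0,0],0.95]
    - [[-0.0216,0.0327,0],[0,0,0],0.95]
    - [[-0.0216,0.0327,0],[0,0,0],0.95]
    - [[-0.0216,0.0327,0],[0,0,0],0.95]

```text
t: 19.05
position: [0.4085, -0.3232, 0.1708]
tcp_rot: [-3.14, 0.026, 0.002]
contact_force: [1.4, 0.0, 0.1]
finger_gap: 0.953
```

>>> move_arm:
  moves:
    - [[0,0.0335,0],[0,0,0],0.95]
    - [[0,0,0],[0,0,0],0.95]
    - [[0,0,0.03],[0,0,0],0.95]
    - [[0,0,0.025],[0,0,0],0.95]
    - [[0,0,0],[0,0,0],0.95]

```text
t: 19.47
position: [0.4077, -0.3542, 0.1109]
tcp_rot: [-3.136, 0.027, 0.009]
contact_force: [-0.3, 1.0, -1.6]
finger_gap: 0.949
```

>>> move_arm:
  moves:
    - [[0,0,0],[0,0,0],0.95]
    - [[0,0,0],[0,0,0],0.95]

```text
t: 19.63
position: [0.4099, -0.3559, 0.1179]
tcp_rot: [3.141, -0.026, 0.0]
contact_force: [0.5, 0.0, 1.1]
finger_gap: 0.948
```

Run:
```python
from h import *
from station import grab_frame
go((.411,-.357,.026))
f=grab_frame("side");cv2.imwrite("pics/s9.png",cv2.resize(f["color"][230:370,260:400],None,fx=4,fy=4,interpolation=cv2.INTER_CUBIC))
```

```text
t 19.63 p [ 0.4099 -0.3559  0.1179] head -0.95 tilt 0.02 gap 0.948 F [0.5 0.  1.1]
-> (0.411, -0.357, 0.026) [0.0011 0.0011 0.0919]
```

View pics/s9.png

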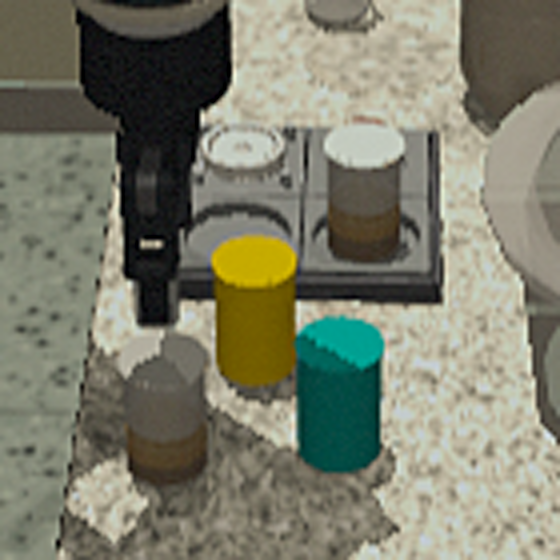

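Glass A stands upright and centred in the far well. The finger column (156) against the glass-B axis (about 159 at that height) gives about 2 mm more in x. Descending and gripping.

>>> move_arm:
  moves:
    - [[0.0025,0.001,0],[0,0,0],0.95]
    - [[0,0,0],[0,0,0],0.95]
    - [[0,0,0.022],[0,0,0],0.95]
    - [[0,0,0.022],[0,0,0],0.95]
    - [[0,0,0.02],[0,0,0],0.95]

```text
t: 20.1
position: [0.4124, -0.3571, 0.0527]
tcp_rot: [3.141, -0.026, 0.002]
contact_force: [0.2, 1.0, 0.0]
finger_gap: 0.949
```

>>> move_arm:
  moves:
    - [[0,0,0.015],[0,0,0],0.95]
    - [[0,0,0.008],[0,0,0],0.95]
    - [[0,0,0],[0,0,0],0.7]
    - [[0,0,0],[0,0,0],0.6]
    - [[0,0,0],[0,0,0],0.5]

```text
t: 20.52
position: [0.4126, -0.3575, 0.0312]
tcp_rot: [3.14, -0.027, 0.002]
contact_force: [-0.9, -1.2, 5.8]
finger_gap: 0.543
```

>>> move_arm:
  moves:
    - [[0,0,0],[0,0,0],0.4]
    - [[0,0,0],[0,0,0],0.35]
    - [[0,0,0],[0,0,0],0.35]
    - [[0,0,0],[0,0,0],0.35]
    - [[0,0,0],[0,0,0],0.35]

```text
t: 20.93
position: [0.4126, -0.3575, 0.0312]
tcp_rot: [3.14, -0.027, 0.002]
contact_force: [0.1, 0.3, 6.4]
finger_gap: 0.542
```

Gripped (gap 0.542, TCP z 0.0312, so it should seat at about 0.040). Lifting.

>>> move_arm:
  moves:
    - [[0,0,-0.008],[0,0,0],0.35]
    - [[0,0,-0.015],[0,0,0],0.35]
    - [[0,0,-0.025],[0,0,0],0.35]
    - [[0,0,-0.025],[0,0,0],0.35]
    - [[0,0,-0.025],[0,0,0],0.35]

```text
t: 21.35
position: [0.4119, -0.3568, 0.1296]
tcp_rot: [3.141, -0.027, 0.0]
contact_force: [-0.1, 0.6, -1.1]
finger_gap: 0.54
```

>>> move_arm:
  moves:
    - [[0,0,-0.025],[0,0,0],0.35]
    - [[0,0,-0.018],[0,0,0],0.35]
    - [[0,0,0],[0,0,0],0.35]
    - [[0,0,0],[0,0,0],0.35]
    - [[0,0,0],[0,0,0],0.35]

```text
t: 21.77
position: [0.4118, -0.3567, 0.1702]
tcp_rot: [-3.141, 0.027, 0.001]
contact_force: [0.3, -0.6, -1.5]
finger_gap: 0.543
```

```bash
python3 -c "
from h import *
go((.441,-.159,.17),(.441,-.159,.0402))"
```

```text
t 21.77 p [ 0.4118 -0.3567  0.1702] head -0.97 tilt 0.04 gap 0.543 F [ 0.3 -0.6 -1.5]
-> (0.441, -0.159, 0.17) [ 0.0258 -0.1982  0.0003]
-> (0.441, -0.159, 0.0402) [1.000e-04 1.000e-04 1.298e-01]
```

>>> move_arm:
  moves:
    - [[0.0026,-0.0198,0],[0,0,0],0.35]
    - [[0.0026,-0.0198,0],[0,0,0],0.35]
    - [[0.0026,-0.0198,0],[0,0,0],0.35]
    - [[0.0026,-0.0198,0],[0,0,0],0.35]
    - [[0.0026,-0.0198,0],[0,0,0],0.35]

```text
t: 22.18
position: [0.4263, -0.257, 0.1694]
tcp_rot: [-3.14, 0.027, 0.003]
contact_force: [-0.9, 1.0, -0.5]
finger_gap: 0.545
```

>>> move_arm:
  moves:
    - [[0.0026,-0.0198,0],[0,0,0],0.35]
    - [[0.0026,-0.0198,0],[0,0,0],0.35]
    - [[0.0026,-0.0198,0],[0,0,0],0.35]
    - [[0.0026,-0.0198,0],[0,0,0],0.35]
    - [[0.0026,-0.0198,0],[0,0,0],0.35]

```text
t: 22.6
position: [0.441, -0.1583, 0.1695]
tcp_rot: [-3.141, 0.027, 0.003]
contact_force: [1.1, -0.4, -0.7]
finger_gap: 0.543
```

>>> move_arm:
  moves:
    - [[0,0,0],[0,0,0],0.35]
    - [[0,0,0.025],[0,0,0],0.35]
    - [[0,0,0.025],[0,0,0],0.35]
    - [[0,0,0.02],[0,0,0],0.35]
    - [[0,0,0.015],[0,0,0],0.35]

```text
t: 23.02
position: [0.4402, -0.1592, 0.0828]
tcp_rot: [-3.14, 0.027, 0.005]
contact_force: [0.4, -0.2, -0.9]
finger_gap: 0.545
```

>>> move_arm:
  moves:
    - [[0,0,0.01],[0,0,0],0.35]
    - [[0,0,0.01],[0,0,0],0.35]
    - [[0,0,0.007],[0,0,0],0.35]
    - [[0,0,0],[0,0,0],0.35]
    - [[0,0,0],[0,0,0],0.35]

```text
t: 23.43
position: [0.4415, -0.1595, 0.059]
tcp_rot: [-3.141, 0.027, 0.0]
contact_force: [-0.2, 0.1, -0.4]
finger_gap: 0.546
```

```bash
python3 -c "
from h import *
go((.441,-.159,.0402))"
```

```text
t 23.43 p [ 0.4415 -0.1595  0.059 ] head -0.98 tilt 0.00 gap 0.546 F [-0.2  0.1 -0.4]
-> (0.441, -0.159, 0.0402) [-0.0005 -0.0005  0.0188]
```

>>> move_arm:
  moves:
    - [[0,0,0.006],[0,0,0],0.35]
    - [[0,0,0.006],[0,0,0],0.35]
    - [[0,0,0.004],[0,0,0],0.35]
    - [[0,0,0.002],[0,0,0],0.35]
    - [[0,0,0],[0,0,0],0.35]

```text
t: 23.85
position: [0.4414, -0.1594, 0.0406]
tcp_rot: [-3.141, 0.027, 0.0]
contact_force: [0.2, 0.3, -0.5]
finger_gap: 0.543
```

>>> move_arm:
  moves:
    - [[0,0,0.0007],[0,0,0],0.35]
    - [[0,0,0],[0,0,0],0.35]

```text
t: 24.02
position: [0.4416, -0.1595, 0.0403]
tcp_rot: [3.141, -0.027, 0.0]
contact_force: [-0.3, -0.4, 0.3]
finger_gap: 0.542
```

Now 0.0403 against a seat of about 0.0402, so it is touching or within a fraction of a mm. One more small step, then release.

>>> move_arm:
  moves:
    - [[0,0,0.0007],[0,0,0],0.35]
    - [[0,0,0],[0,0,0],0.35]
    - [[0,0,0],[0,0,0],0.58]
    - [[0,0,0],[0,0,0],0.62]
    - [[0,0,0],[0,0,0],0.68]

```text
t: 24.43
position: [0.4414, -0.1594, 0.0393]
tcp_rot: [-3.141, 0.027, 0.0]
contact_force: [-1.5, -0.1, -0.2]
finger_gap: 0.68
```

>>> move_arm:
  moves:
    - [[0,0,0],[0,0,0],0.7]
    - [[0,0,0],[0,0,0],0.7]
    - [[0,0,-0.01],[0,0,0],0.7]
    - [[0,0,-0.025],[0,0,0],0.7]
    - [[0,0,-0.035],[0,0,0],0.7]

```text
t: 24.85
position: [0.4402, -0.1589, 0.1086]
tcp_rot: [-3.14, 0.027, 0.006]
contact_force: [1.5, 0.1, 0.3]
finger_gap: 0.695
```

>>> move_arm:
  moves:
    - [[0,0,-0.035],[0,0,0],0.7]
    - [[0,0,-0.03],[0,0,0],0.7]
    - [[0,0.035,0],[0,0,0],0.7]
    - [[0,0.035,0],[0,0,0],0.7]
    - [[0,0.035,0],[0,0,0],0.7]

```text
t: 25.27
position: [0.4397, -0.2656, 0.1762]
tcp_rot: [3.14, -0.025, 0.003]
contact_force: [0.5, 0.0, 0.1]
finger_gap: 0.7
```

>>> move_arm:
  moves:
    - [[0,0.035,0],[0,0,0],0.7]
    - [[0,0.035,0],[0,0,0],0.7]
    - [[0,0.035,0],[0,0,0],0.7]
    - [[0,0.035,0],[0,0,0],0.7]
    - [[0,0.035,0],[0,0,0],0.7]

```text
t: 25.68
position: [0.4363, -0.4412, 0.1752]
tcp_rot: [3.141, -0.027, 0.0]
contact_force: [-0.6, -0.3, 0.7]
finger_gap: 0.7
```

>>> move_arm:
  moves:
    - [[0,0.03,0],[0,0,0],0.7]
    - [[0,0,0],[0,0,0],0.7]
    - [[0,0,0],[0,0,0],0.7]
    - [[0,0,0],[0,0,0],0.7]

```text
t: 26.02
position: [0.4362, -0.469, 0.1747]
tcp_rot: [-3.141, 0.027, 0.0]
contact_force: [-0.4, 0.9, 0.2]
finger_gap: 0.702
```

Run:
```python
from h import *
from station import grab_frame
go()
f=grab_frame("side")["color"];t=grab_frame("top")["color"]
k=dict(interpolation=cv2.INTER_CUBIC)
a=cv2.resize(t[195:275,340:412],None,fx=5.5,fy=5.5,**k)
b=cv2.resize(f[190:320,280:390],None,fx=3.4,fy=3.4,**k)
c=cv2.resize(t[200:270,210:320],None,fx=2,fy=2,**k)
o=np.zeros((600,780,3),np.uint8)
for i,x,y in((a,0,0),(b,400,0),(c,0,445)):o[y:y+i.shape[0],x:x+i.shape[1]]=i
cv2.imwrite("pics/fin.png",o)
```

```text
t 26.02 p [ 0.4362 -0.469   0.1747] head -0.98 tilt 0.02 gap 0.702 F [-0.4  0.9  0.2]
```

View pics/fin.png

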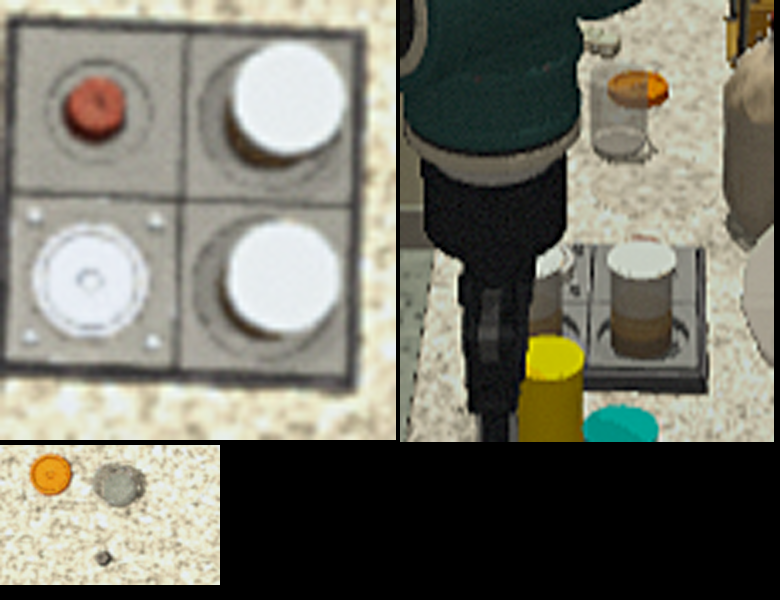

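Run:
```python
from h import *
T=pickle.load(open("top0.pkl","rb"))
m=lambda p,z,a=(340,195,5.5):at(T,*crop(p,*a),z)
w=lambda p,z:m(p,z,(330,190,4.3))
for n,o,s in(("A",m((289,100),.085),w((254,115),.019)),("B",m((284,276),.084),w((249,247),.019)),("stop",m((96,107),.044),w((120,109),.019)),("lid",m((91,281),.031),m((94,278),.029))):print(n,(1000*(o-s)[:2]).round(1))
```

```text
A [-2.  -0.6]
B [-0.8 -1.5]
stop [-1.9  2.5]
lid [-1.6  1.5]
```

All four are within 3 mm of centre, nothing is tilted, and the beaker and narrow stopper are where they began. Handing in.

```bash
python3 -c "
from station import hand_in
print(hand_in())"
```

```text
the job is handed in; nothing more can be done
None
```

I packed the carrier and handed the job in after about 26 s of robot time, well under the 96 s limit. The hand-in gives no verdict.

- **Stopper:** the wide stopper stands on its wide end in the small well, about 3 mm off centre in the last top view.
- **Lid:** it lies flat between the four pegs, about 2 mm off centre.
- **Soil glasses:** one stands upright in each wide well, about 2 mm off centre. The one in the far well was lowered until the floor was felt. For the other I did not wait for a clear force reading: it was released at the height where the floor was expected, within about 1 mm.
- **Look-alikes:** the beaker and narrow stopper looked undisturbed in the last top view, by eye only. I never touched them or the coloured decoys.
- **Hard contact:** setting the stopper down briefly pressed with about 35 N upward and 17 N sideways at the wrist. The other set-downs stayed under 7 N.
- **Disagreement between checks:** the two cameras differed by about 4–5 mm in x. The side view matched the robot, so I corrected for it. The lid also looked up to 10 mm off in a side view, but two top views showed it centred.

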